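# Ready the carry caddy

## Robot

A 7-joint arm with a two-finger parallel gripper is mounted at the origin on a cart in front of the work surface, level with it; the furniture and walls round the work are solid. World frame = base frame: x ahead of the robot, y to its left, z up, the work surface at z = 0. Lengths are in m, angles in rad, forces in N, time in s.
With the tool pointing down it reaches from about 0.425 to 0.925 m from the base axis. Payload 6.8 kg.
Tool frame: the origin (TCP) lies between the finger pads; the fingertips stand 22 mm ahead of it and the grasp point (between the pads) lies 3 mm ahead of it; z points along the fingers, y is the line along which they close (so a half turn about z gives the same grasp; the last joint's range is limited). The gripper opens to 85 mm and grips with 20 to 120 N. Pads are 22 mm wide; open, the fingers measure 114 mm over their backs; the gripper's body (76 mm by 85 mm) begins 54 mm behind the grasp point. The pads swing forward as they close: fully open they stand 13 mm farther back than shut.
Start: joints at [1.144, 0.477, 0.022, 1.555, -0.011, 1.109, -0.083], TCP at [0.212, -0.641, 0.253] pointing down, gripper open.
Joint ranges: [-2.96, 2.96], [-0.34, 2.1], [-1.41, 1.46], [0.24, 2.44], [-1.37, 4.51], [0.17, 1.92], [-2.96, 2.96]. Speed limits (rad/s): [2.39, 2.39, 3.14, 3.14, 3.14, 3.14, 3.14].

## Interface

Orientations are given as a unit quaternion [w, x, y, z].
In Python, from station import bot gives the robot as it stands.
- The arm moves only by the tool servo_tool, never from a script. Its argument "motion" is a list that holds one entry, the list of rows, each a list of 5 numbers: the opening, from 0 (shut) to 1 (fully open), then the shift along the world's x, y, z each as a share of 0.04 m, from -1 to 1, then the turn about the world's z as a share of 0.12 rad, from -1 to 1. A call has 1 to 20 rows; each row shifts and turns the commanded pose from where the row before left it; what a row does not reach is not made up. A row lasts 1/10 s, in which the tool goes at most 50 mm and 8.59 degrees, less where a joint would pass 70% of its speed; a pose out of reach is approached as far as the arm can. A call with a number of a shift or a turn outside -1 to 1 is refused whole. A call with a gripper value outside its range is refused whole. The fingers move at their own pace and stop on an object; "newtons" is the grip in N (left out, the last holds). Time passes only in rows, so rows that do not move let the fingers close. It gives the time, the measured TCP pose, the force, the opening and the grip force at its end, in the units of the state.
- bot.get_obs(): the state, without advancing time (a new reading comes with each control period).
- bot.read_camera(name): name is "side" or "top" or "wrist"; returns (picture, depth): 384x512x3 uint8, red, green, blue; 384x512 float32, m along the optical axis (not along the pixel's ray), 0 where there is no reading.
- bot.get_calibration(name): a dict with "fovy" (degrees; the focal length in pixels is half the picture's height over the tangent of half this angle, whatever the lens; pixels are square), "cx", "cy" (the principal point, pixels), "view" (4x4, takes a point from world to camera coordinates). Camera axes: x right, y down, z forward; pixel columns grow to the right and rows downward; lengths in m; the calibration is good to about 2 mm. A picture is of the moment at which its call begins: read the wrist's pose just before it. get_calibration takes no time and is no camera call; for the wrist camera it gives the pose at the moment of the call.
- bot.hand_in(): hands the job in; it is judged then, once.
The state is a dict: "t": time; "q": joint angles; "joint_vel": joint speeds; "joint_torque": joint torques, N m; "eef_pos": TCP position; "tool_rot": TCP orientation; "contact_force": force on the tool from outside, world axes, zero at the start; "torque": the same for the moment, N m; "gripper_width": opening from 0.0 (shut) to 1.0 (fully open); "grasp_force": force on a finger pad.
Only numpy, scipy, OpenCV 4.12 (cv2) and the standard library are available. Lean on these libraries where they do the work, as an engineer would, in place of code of your own. Each camera call takes 0.05 s, during which the arm holds its last target. There are 200 camera calls.

## Task

Lay the teaspoon gently, flat and lengthwise, in the empty long compartment of the blue carry caddy and let go of it; do not drop it in. Then swing the caddy's folded carry handle up until it snaps over its detent and stands fully upright against its stop. Leave the caddy where it stands, keep the lime and the tealight in it, and do not disturb the mug, jam jar, apple or oil bottle.

Things in the scene. Friction and masses are not known exactly. Their poses are not given: they have to be found in the camera images.
- caddy: Blue metal tray, loose (about 1.7 kg), 150 (own x) x 190 (own y) mm, walls 30 high and 5 thick, inner floor 8 mm up. Origin: centre of its underside. Long empty compartment on its -x side (78 x 180 inside, along y); two cells with lime and tealight on its +x side. Mid-end ears (y = +-95) rise to 71 mm and carry the handle's pivots, 55 mm up.
- lane (a point): Centre of the inner floor of the long empty compartment, at (-31, 0, 8) mm in the caddy's frame; axes as the caddy's, so the compartment runs along y.
- hinge (a point): Middle of the handle's hinge axis, at (0, 0, 55) mm in the caddy's frame; the axis is the caddy's y.
- grip (a point): Centre of the dark wooden grip bar of the carry handle: round, 16 mm thick, 100 mm long, along the caddy's y, 125 mm from the hinge axis. It turns with the handle. Two 8 mm steel arms, just outside the tray's ends (y = +-102 mm), join it to the hinge.
- handle (a joint): Handle angle, rad. 0: folded out to the caddy's -x side, 0.35 below level, bar 12 mm above the worktop. Grows as it swings up over the tray; 1.92: at its stop, upright, bar at 180 mm. Over-centre action: it takes up to 3.5 N at the bar to raise; let go anywhere below 1.6 it falls back to about 0, past about 1.7 it snaps on to the stop and is held there with about 1.5 N.
- teaspoon: Steel teaspoon, 130 (own x) x 26 (own y, at the bowl) x 11 (z) mm, about 20 g, lying on the worktop. Origin at the middle of its underside, half way along; there it gives about 19 mm across between fingers that reach down to the surface. The bowl is at one end.
- lime: Green lime, 48 x 44 x 45 mm, lying in the caddy's cell at +y.
- tealight: Tealight in a round cup, 38 mm across, 15 mm high, origin under its centre, standing in the caddy's cell at -y.
- mug: Blue and white mug, 82 x 114 x 91 mm, origin under its centre. To be left alone.
- jam_jar: Jam jar, 72 mm across, 102 mm high, origin under its centre. To be left alone.
- apple: Green apple, 75 x 74 x 68 mm, origin under its centre. To be left alone.
- oil_bottle: Glass oil bottle, 61 mm across, 268 mm high, origin under its centre. To be left alone.

How it is judged:
By the outcome, as a careful person would: the job done as asked, in the order asked, and still so for the second after the job is handed in, with the robot touching nothing.
It also fails if it takes over 58 s, if anything falls off the work surface, if the arm or the gripper's body presses on something with over 40 N, if the wrist force passes 120 N, or if a joint passes its speed limit or range.

## Working session

There is one attempt and no reset: what is moved stays moved. The work goes in short steps, Python scripts to look and compute and a tool call to move; the robot and the scene stay as the last step left them, time stands still between calls to the robot, and variables do not carry over. Pictures are saved under pics/ and viewed, at most 10 in all, crops included, and the job is handed in when it is done.

Besides the shell and the picture viewer there is one more tool, called after "Call:" in YAML: its name, and indented under it one key for each argument. servo_tool: Moves the arm, as the interface text tells. Shift numbers are shares of 0.04 m and turn numbers shares of 0.12 rad, none past 1 either way. Its arguments: {"type":"object","properties":{"motion":{"type":"array"},"newtons":{"type":"number"}},"required":["motion"]}

```bash
ls; mkdir -p pics; cat > h.py <<'E'
import numpy as np, cv2
from station import bot
def cam(n):
    c=bot.get_calibration(n); im,d=bot.read_camera(n)
    f=192/np.tan(np.radians(c["fovy"])/2)
    return im,d,(f,c["cx"],c["cy"],np.array(c["view"]))
def ray(K,u,v,z):
    f,cx,cy,V=K; R=V[:3,:3]; o=-R.T@V[:3,3]
    d=R.T@np.array([(u-cx)/f,(v-cy)/f,1]); return o+d*(z-o[2])/d[2]
def cloud(K,D):
    f,cx,cy,V=K; v,u=np.mgrid[:D.shape[0],:D.shape[1]]
    P=np.stack([(u-cx)/f*D,(v-cy)/f*D,D],-1)-V[:3,3]
    return P@V[:3,:3]
E
python3 - <<'E'
from h import *
print(bot.get_obs())
ims=[]
for n in("top","side"):
    im,d,K=cam(n); print(n,K, (d>0).mean()); np.savez(f"pics/{n}0.npz",im=im,d=d,f=K[0],cx=K[1],cy=K[2],V=K[3])
    cv2.imwrite(f"pics/{n}0.png",im[:,:,::-1])
E
```

```text
pics
{'t': 0.0, 'q': array([ 1.14390031,  0.4777952 ,  0.02236183,  1.55645585, -0.01149354,
        1.10930057, -0.08308232]), 'joint_vel': array([ 0.00026275, -0.0003198 ,  0.00016756, -0.00071022,  0.00021842,
       -0.00059711,  0.00012274]), 'joint_torque': array([ 1.45333115e-04, -5.96466243e+01,  1.60795636e+00, -2.81203330e+01,
        1.25000841e-02,  9.16193094e-03, -9.32636027e-06]), 'eef_pos': array([ 0.211361  , -0.64047138,  0.25232755]), 'tool_rot': array([-8.88445066e-04,  9.87320815e-01,  1.58734909e-01, -2.19794966e-04]), 'contact_force': array([-0.33073485, -0.12851678,  0.51737094]), 'torque': array([-0.02137981,  0.016773  ,  0.02653783]), 'grasp_force': 0.0, 'gripper_width': 1.0044548042814974}
top (np.float64(438.40886069761666), 258.1143373770876, 183.51267249894758, array([[-0.02388979, -0.99970104, -0.00520634, -0.1650888 ],
       [-0.99233964,  0.02434464, -0.12111718,  0.59478054],
       [ 0.12120772,  0.00227299, -0.99262456,  1.23114188],
       [ 0.        ,  0.        ,  0.        ,  1.        ]])) 0.9913991292317709
side (np.float64(367.236503500911), 254.77471708479897, 188.9857881082019, array([[ 0.97436726, -0.22465212,  0.01182642, -0.59199966],
       [-0.1038598 , -0.49585121, -0.86217441,  0.04047222],
       [ 0.19955346,  0.83884623, -0.50647351,  1.23391775],
       [ 0.        ,  0.        ,  0.        ,  1.        ]])) 0.9959004720052084
```

View pics/top0.png

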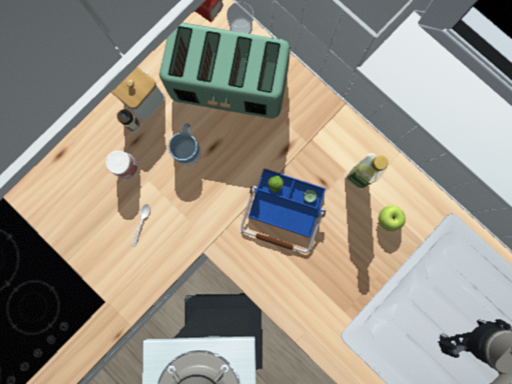

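View pics/side0.png

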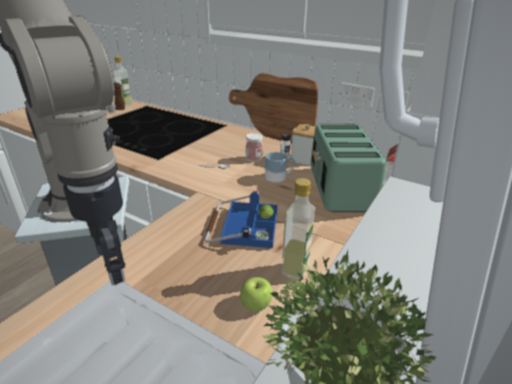

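The top view shows the caddy at about (287,203) with its handle folded towards the robot and the bar at about (275,241). The spoon is at about (141,225) with the bowl at the upper end, (146,210). The jar, mug, bottle and apple are all well clear. Next I'll measure these.

```bash
python3 - <<'E'
from h import *
z=np.load("pics/top0.npz"); im,d=z["im"],z["d"]; K=(float(z["f"]),float(z["cx"]),float(z["cy"]),z["V"])
P=cloud(K,d); hsv=cv2.cvtColor(im,cv2.COLOR_RGB2HSV); H,S,V=[hsv[...,i].astype(int) for i in range(3)]
print("table z near", [np.round(np.median(P[r:r+6,c:c+6,2]),4) for r,c in((200,215),(240,165),(260,300))])
def pca(p):
    c=p.mean(0); w,v=np.linalg.eigh(np.cov((p-c).T)); a=v[:,-1]; t=(p-c)@a; s=(p-c)@v[:,0]
    return c+a*(t.max()+t.min())/2+v[:,0]*(s.max()+s.min())/2,a,np.ptp(t),np.ptp(s)
roi=np.zeros(H.shape,bool); roi[160:265,230:340]=1
blue=roi&(H>105)&(H<125)&(S>150)
rim=blue&(P[...,2]>.024)&(P[...,2]<.036)
print("blue",blue.sum(),rim.sum(),np.percentile(P[blue][:,2],[1,10,50,90,99]))
r=cv2.minAreaRect(P[rim][:,:2].astype(np.float32)*1000); print("rim rect",r, cv2.boxPoints(r))
ears=blue&(P[...,2]>.045); 
n,l=cv2.connectedComponents(ears.astype(np.uint8))
for i in range(1,n): print("ear",(l==i).sum(),P[l==i].mean(0),P[l==i].max(0))
sub=np.zeros(H.shape,bool); sub[228:256,240:310]=1
bar=sub&(V<150)&(S>100)&(H<20)
n,l,st,_=cv2.connectedComponentsWithStats(bar.astype(np.uint8)); i=1+np.argmax(st[1:,4]); m=l==i
v,u=np.nonzero(m); q=np.array([ray(K,a,b,.016) for a,b in zip(u,v)]); print("bar",m.sum(),pca(q[:,:2]),np.median(P[m][:,2]))
sub[:]=0; sub[198:250,126:156]=1
sp=sub&(S<70)
n,l,st,_=cv2.connectedComponentsWithStats(sp.astype(np.uint8)); i=1+np.argmax(st[1:,4]); m=l==i
v,u=np.nonzero(m); q=np.array([ray(K,a,b,.005) for a,b in zip(u,v)]); print("spoon",m.sum(),pca(q[:,:2]),u.min(),u.max(),v.min(),v.max())
big=cv2.resize(im[190:260,120:160],None,fx=8,fy=8,interpolation=cv2.INTER_CUBIC)
big2=cv2.resize(im[160:265,235:335],None,fx=5.33,fy=5.33,interpolation=cv2.INTER_CUBIC)
h=np.zeros((560,320+533,3),np.uint8); h[:,:320]=big; h[:big2.shape[0],320:320+big2.shape[1]]=big2[:560]
cv2.imwrite("pics/c1.png",cv2.resize(h[...,::-1],(800,525)))
E
```

```text
table z near [np.float64(0.0013), np.float64(-0.0), np.float64(0.001)]
blue 2865 350 [0.00300868 0.0057063  0.00933357 0.02855838 0.06622515]
rim rect ((534.4765625, -260.47021484375), (185.27305603027344, 146.8324432373047), 70.3662109375) [[ 434.20227 -323.05243]
 [ 572.4978  -372.38916]
 [ 634.75085 -197.888  ]
 [ 496.45532 -148.55127]]
ear 1 [ 0.43705647 -0.18231754  1.2932403 ] [ 0.43705647 -0.18231754  1.2932403 ]
ear 16 [ 0.56773935 -0.17540135  0.06760165] [ 0.58062272 -0.17275615  0.07658142]
ear 1 [ 0.43705647 -0.18231754  1.2932403 ] [ 0.43705647 -0.18231754  1.2932403 ]
ear 1 [ 0.55081442 -0.16964117  0.04568864] [ 0.55081442 -0.16964117  0.04568864]
ear 1 [ 0.43705647 -0.18231754  1.2932403 ] [ 0.43705647 -0.18231754  1.2932403 ]
ear 1 [ 0.43705647 -0.18231754  1.2932403 ] [ 0.43705647 -0.18231754  1.2932403 ]
ear 1 [ 0.43705647 -0.18231754  1.2932403 ] [ 0.43705647 -0.18231754  1.2932403 ]
ear 1 [ 0.43705647 -0.18231754  1.2932403 ] [ 0.43705647 -0.18231754  1.2932403 ]
ear 18 [ 0.50435244 -0.34619632  0.06192782] [ 0.51751338 -0.3412995   0.07407273]
ear 1 [ 0.43705647 -0.18231754  1.2932403 ] [ 0.43705647 -0.18231754  1.2932403 ]
ear 1 [ 0.43705647 -0.18231754  1.2932403 ] [ 0.43705647 -0.18231754  1.2932403 ]
ear 1 [ 0.43705647 -0.18231754  1.2932403 ] [ 0.43705647 -0.18231754  1.2932403 ]
bar 223 (array([ 0.42566757, -0.22151417]), array([0.32220582, 0.94666964]), np.float64(0.10764268894659884), np.float64(0.02073031519585687)) 0.018624348889037398
spoon 671 (array([0.4852491 , 0.16025586]), array([-0.98364061,  0.18014204]), np.float64(0.15695968550951733), np.float64(0.08212584951380295)) 126 155 198 249
```

View pics/c1.png

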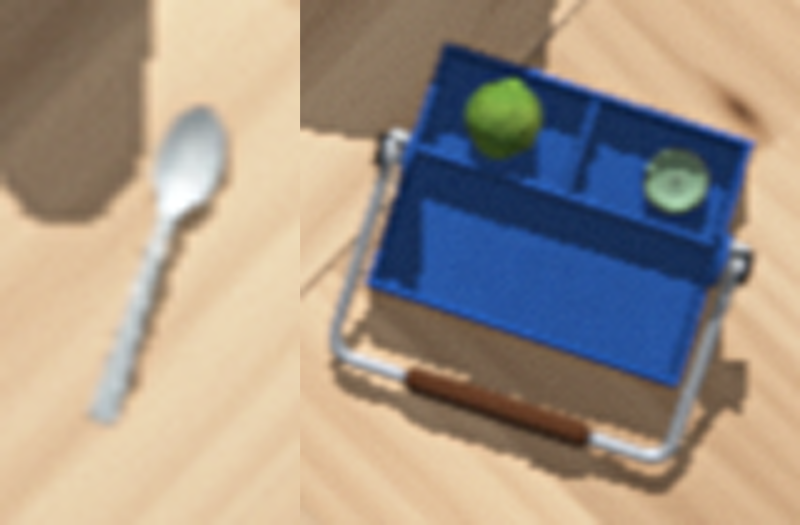

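The crop shows the caddy rim clearly: centre about (0.535, -0.261), x axis about -0.335 rad. The bar position is consistent with that. The spoon runs from the bowl tip at about (146.6,204) to the handle end at about (133,246). I'll refine the spoon from the crop pixels and measure the obstacles.

```bash
python3 - <<'E'
from h import *
z=np.load("pics/top0.npz"); im,d=z["im"],z["d"]; K=(float(z["f"]),float(z["cx"]),float(z["cy"]),z["V"])
a=ray(K,146.6,204,.006);b=ray(K,133.4,246,.003); dd=a-b
print(a,b,(a+b)/2,np.hypot(*dd[:2]),np.arctan2(dd[1],dd[0]))
P=cloud(K,d)
for n,(u,v) in dict(bottle=(378,162),jar=(121,163),mug=(184,147),apple=(392,217)).items(): print(n,P[v,u].round(3))
E
```

```text
[0.54152625 0.15041069 0.006     ] [0.41986458 0.18889694 0.003     ] [0.48069541 0.16965382 0.0045    ] 0.1276038859506628 -0.3063778321990552
bottle [ 0.606 -0.464  0.272]
jar [0.649 0.198 0.098]
mug [0.708 0.038 0.013]
apple [ 0.484 -0.553  0.057]
```

Call:
servo_tool:
  motion:
    - [[1, 0.5, 0.9, 0, -0.5], [1, 0.5, 0.9, 0, -0.5], [1, 0.5, 0.9, 0, -0.5], [1, 0.5, 0.9, 0, -0.5], [1, 0.5, 0.9, 0, -0.5], [1, 0.5, 0.9, 0, -0.5], [1, 0.5, 0.9, 0, -0.5], [1, 0.5, 0.9, 0, -0.5], [1, 0.5, 0.9, 0, -0.5], [1, 0.5, 0.9, 0, -0.5], [1, 0.5, 0.9, 0, -0.25], [1, 0.5, 0.9, 0, 0]]

```text
t: 1.3
eef_pos: [0.4519, -0.2074, 0.2532]
tool_rot: [0.0, 0.988, -0.155, -0.0]
contact_force: [0.1, -0.2, -0.3]
gripper_width: 0.998
grasp_force: 0.0
```

Call:
servo_tool:
  motion:
    - [[1, 0.07, 0.94, -0.2, 0], [1, 0.07, 0.94, -0.2, 0], [1, 0.07, 0.94, -0.2, 0], [1, 0.07, 0.94, -0.2, 0], [1, 0.07, 0.94, -0.2, 0], [1, 0.07, 0.94, -0.2, 0], [1, 0.07, 0.94, -0.2, 0], [1, 0.07, 0.94, -0.2, 0], [1, 0.07, 0.94, -0.2, 0], [1, 0.07, 0.94, -0.2, 0], [1, 0, 0, 0, 0], [1, 0, 0, 0, 0]]

```text
t: 2.5
eef_pos: [0.479, 0.1676, 0.1728]
tool_rot: [0.0, 0.988, -0.154, -0.001]
contact_force: [0.5, -0.2, 0.4]
gripper_width: 1.001
grasp_force: 0.0
```

```bash
python3 - <<'E'
from h import *
o=bot.get_obs(); print(o["eef_pos"],o["tool_rot"])
im,d,K=cam("wrist"); cv2.imwrite("pics/w1.png",im[...,::-1]); np.savez("pics/w1.npz",im=im,d=d,f=K[0],cx=K[1],cy=K[2],V=K[3])
hsv=cv2.cvtColor(im,cv2.COLOR_RGB2HSV)
P=cloud(K,d)
sp=((hsv[...,1]<70)&(hsv[...,2]>90)&(P[...,2]<.03)&(P[...,2]>-.02)&(np.hypot(P[...,0]-.481,P[...,1]-.17)<.09)).astype(np.uint8)
n,l,st,_=cv2.connectedComponentsWithStats(sp); i=1+np.argmax(st[1:,4]); print(st[i])
m=l==i; c=max(cv2.findContours(m.astype(np.uint8),0,2)[0],key=cv2.contourArea)[:,0]
q=np.array([ray(K,a,b,.004)[:2] for a,b in c]); r=cv2.minAreaRect((q*1000).astype(np.float32)); print(r,cv2.boxPoints(r))
cv2.drawContours(im,[c],-1,(255,0,0),1); cv2.imwrite("pics/w1c.png",im[...,::-1])
E
```

```text
[0.47901241 0.16762183 0.17276449] [ 2.94061668e-04  9.88088165e-01 -1.53887265e-01 -6.32797026e-04]
[  169    92   163   160 19853]
((481.12274169921875, 169.37298583984375), (175.45700073242188, 177.5471954345703), 36.53702163696289) [[357.78467  188.47165 ]
 [463.48596   45.817383]
 [604.4608   150.27432 ]
 [498.75952  292.9286  ]]
```

View pics/w1c.png

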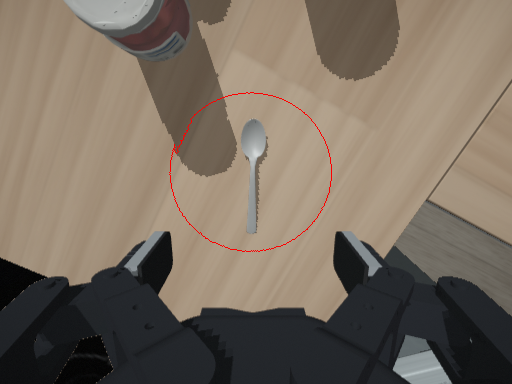

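The wrist view shows the spoon from the bowl tip at (254,119) to the handle end at (251,233). My mask was too loose, so I'll use these end pixels and a tighter mask.

```bash
python3 - <<'E'
from h import *
z=np.load("pics/w1.npz"); im,d=z["im"],z["d"]; K=(float(z["f"]),float(z["cx"]),float(z["cy"]),z["V"])
a=ray(K,253.5,119,.007);b=ray(K,251,233,.003);dd=a-b
print((a+b)/2,np.hypot(*dd[:2]),np.arctan2(dd[1],dd[0]))
hsv=cv2.cvtColor(im,cv2.COLOR_RGB2HSV); sub=np.zeros(hsv.shape[:2],np.uint8); sub[114:240,238:270]=1
sp=((hsv[...,1]<35)&(hsv[...,2]>110)).astype(np.uint8)*sub
c=max(cv2.findContours(sp,0,2)[0],key=cv2.contourArea)
q=np.array([ray(K,u,v,.004)[:2]*1000 for u,v in c[:,0]]).astype(np.float32); print(cv2.minAreaRect(q),cv2.boundingRect(c))
c0=ray(K,252,176,.004);e=ray(K,252,180,.004);print(c0,[np.nonzero(sp[r])[0][[0,-1]] for r in (160,170,176,185,200)])
E
```

```text
[0.47963429 0.16822577 0.005     ] 0.12807543147549372 -0.32892602347144007
((479.5743103027344, 167.31886291503906), (25.461509704589844, 127.58807373046875), 72.38931274414062) (241, 119, 25, 115)
[0.48332172 0.16725142 0.004     ] [array([249, 256]), array([250, 254]), array([250, 254]), array([249, 254]), array([248, 255])]
```

Call:
servo_tool:
  motion:
    - [[0.45, 0.02, 0.02, -0.6, -0.1], [0.45, 0, 0, -0.6, 0], [0.45, 0, 0, -0.6, 0], [0.45, 0, 0, -0.6, 0], [0.45, 0, 0, -0.6, 0], [0.45, 0, 0, -0.4, 0], [0.45, 0, 0, -0.2, 0], [0.45, 0, 0, -0.05, 0], [0.45, 0, 0, 0, 0], [0.45, 0, 0, 0, 0]]
  newtons: 20

```text
t: 3.55
eef_pos: [0.481, 0.1677, 0.0282]
tool_rot: [-0.0, 0.987, -0.161, 0.001]
contact_force: [0.2, 0.7, 0.3]
gripper_width: 0.451
grasp_force: 0.0
```

Call:
servo_tool:
  motion:
    - [[0.45, 0, 0, -0.1, 0], [0.15, 0, 0, 0, 0], [0, 0, 0, 0, 0], [0, 0, 0, 0, 0], [0, 0, 0, 0, 0], [0, 0, 0, 0, 0], [0, 0, 0, 0, 0]]
  newtons: 25

```text
t: 4.25
eef_pos: [0.4804, 0.1678, 0.0235]
tool_rot: [0.0, 0.987, -0.161, 0.0]
contact_force: [-1.6, -1.1, 4.9]
gripper_width: 0.221
grasp_force: 24.5
```

Call:
servo_tool:
  motion:
    - [[0, 0, 0, 0.3, 0], [0, 0, 0, 0.6, 0], [0, 0, 0, 0.7, 0], [0, 0, 0, 0.7, 0], [0, 0, 0, 0.5, 0], [0, 0.05, -0.8, 0, 1], [0, 0.05, -0.8, 0, 1], [0, 0.05, -0.8, 0, 1], [0, 0.05, -0.8, 0, 1], [0, 0.05, -0.8, 0, 1], [0, 0.05, -0.8, 0, 1], [0, 0.05, -0.8, 0, 1], [0, 0.05, -0.8, 0, 1], [0, 0.05, -0.8, 0, 1], [0, 0.05, -0.8, 0, 1], [0, 0.05, -0.8, 0, 1], [0, 0.05, -0.8, 0, 1], [0, 0, -0.8, 0, 1], [0, 0, 0, 0, 0], [0, 0, 0, 0, 0]]

```text
t: 6.25
eef_pos: [0.504, -0.2489, 0.1355]
tool_rot: [-0.0, 0.816, 0.578, 0.0]
contact_force: [-0.3, 0.9, -0.2]
gripper_width: 0.222
grasp_force: 24.6
```

```bash
python3 - <<'E'
from h import *
o=bot.get_obs(); print(o["eef_pos"],o["tool_rot"],o["q"])
im,d,K=cam("wrist"); np.savez("pics/w2.npz",im=im,d=d,f=K[0],cx=K[1],cy=K[2],V=K[3])
im2,d2,K2=cam("top")
def proj(K,p): c=K[3][:3,:3]@p+K[3][:3,3]; return (int(K[1]+K[0]*c[0]/c[2]),int(K[2]+K[0]*c[1]/c[2]))
C=np.array([.5345,-.2605,0]); y=-.335; X=np.array([np.cos(y),np.sin(y),0]);Y=np.array([-np.sin(y),np.cos(y),0])
for a,b in((-.075,-.095),(-.075,.095),(.075,.095),(.075,-.095),(.008,-.09),(.008,.09)):
    for I,k in((im,K),(im2,K2)): cv2.circle(I,proj(k,C+a*X+b*Y+[0,0,.03]),2,(255,0,0),-1)
c=cv2.resize(im2[155:265,235:340],(368,384))
cv2.imwrite("pics/w2.png",cv2.resize(np.hstack([im,c]),(800,350))[...,::-1])
E
```

```text
[ 0.50396459 -0.24892673  0.13549273] [-1.41898800e-04  8.15704054e-01  5.78469420e-01  7.86196605e-05] [ 0.79298098  0.49809001 -0.57080281  1.90142738  0.35266951  0.84277352
 -0.29791413]
```

View pics/w2.png

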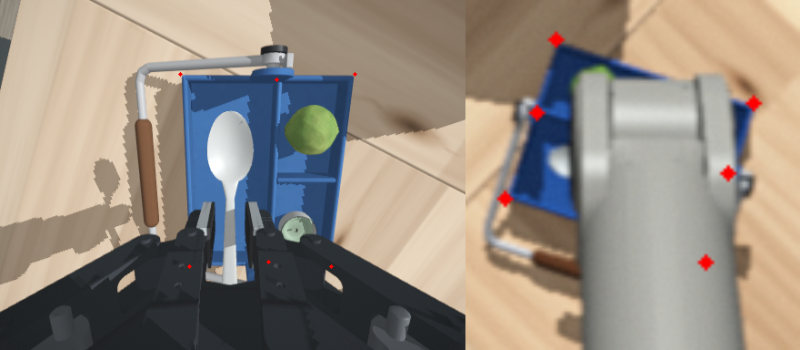

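The spoon is held level over the compartment with the bowl towards +y. The predicted caddy corners (red) match the real ones within about 2 px. I'll lower it now.

Call:
servo_tool:
  motion:
    - [[0, 0.03, -0.03, -0.5, 0], [0, 0, 0, -0.5, 0], [0, 0, 0, -0.5, 0], [0, 0, 0, -0.4, 0], [0, 0, 0, -0.3, 0], [0, 0, 0, -0.2, 0], [0, 0, 0, -0.1, 0], [0, 0, 0, 0, 0], [0, 0, 0, 0, 0]]

```text
t: 7.25
eef_pos: [0.506, -0.2495, 0.0358]
tool_rot: [0.0, 0.815, 0.58, 0.0]
contact_force: [-0.1, -0.2, 0.1]
gripper_width: 0.221
grasp_force: 24.6
```

Call:
servo_tool:
  motion:
    - [[0, 0, 0, -0.03, 0], [0, 0, 0, 0, 0], [0, 0, 0, 0, 0]]

```text
t: 7.55
eef_pos: [0.5057, -0.2495, 0.0344]
tool_rot: [0.0, 0.815, 0.58, 0.0]
contact_force: [-0.5, 0.0, -0.2]
gripper_width: 0.223
grasp_force: 24.6
```

Call:
servo_tool:
  motion:
    - [[0, 0, 0, -0.04, 0], [0, 0, 0, 0, 0], [0, 0, 0, 0, 0]]

```text
t: 7.85
eef_pos: [0.5055, -0.2494, 0.0324]
tool_rot: [-0.0, 0.815, 0.58, -0.0]
contact_force: [-0.3, -0.2, -0.6]
gripper_width: 0.221
grasp_force: 24.6
```

Call:
servo_tool:
  motion:
    - [[0, 0, 0, -0.03, 0], [0, 0, 0, 0, 0], [0, 0, 0, 0, 0]]

```text
t: 8.15
eef_pos: [0.5057, -0.2494, 0.0316]
tool_rot: [0.0, 0.815, 0.58, 0.0]
contact_force: [-0.5, -0.1, 4.5]
gripper_width: 0.222
grasp_force: 24.9
```

Call:
servo_tool:
  motion:
    - [[0.25, 0, 0, 0, 0], [0.3, 0, 0, 0, 0], [0.35, 0, 0, 0, 0], [0.38, 0, 0, 0, 0], [0.38, 0, 0, 0, 0], [0.38, 0, 0, 0.1, 0], [0.38, 0, 0, 0.2, 0], [0.38, 0, 0, 0.4, 0], [0.38, 0, 0, 0.6, 0], [0.38, 0, 0, 0.6, 0], [0.38, 0, 0, 0.6, 0], [0.38, 0, 0, 0.2, 0], [0.38, 0, 0, 0, 0]]

```text
t: 9.45
eef_pos: [0.5065, -0.2498, 0.1413]
tool_rot: [0.002, 0.815, 0.58, 0.001]
contact_force: [0.7, 1.2, -0.6]
gripper_width: 0.383
grasp_force: 0.0
```

```bash
python3 - <<'E'
from h import *
o=bot.get_obs(); print(o["eef_pos"],o["tool_rot"],o["q"])
im,d,K=cam("wrist"); np.savez("pics/w3.npz",im=im,d=d,f=K[0],cx=K[1],cy=K[2],V=K[3])
P=cloud(K,d); hsv=cv2.cvtColor(im,cv2.COLOR_RGB2HSV)
m=((hsv[...,0]<20)&(hsv[...,1]>100)&(hsv[...,2]<150)&(P[...,2]<.04)).astype(np.uint8)
n,l,st,_=cv2.connectedComponentsWithStats(m); i=1+np.argmax(st[1:,4]); print("bar px",st[i],P[l==i].mean(0))
q=np.array([ray(K,u,v,.014)[:2]*1000 for v,u in np.argwhere(l==i)]).astype(np.float32); print(cv2.minAreaRect(q))
cv2.imwrite("pics/w3.png",im[...,::-1])
E
```

```text
[ 0.50649535 -0.24980437  0.14126645] [1.57847393e-03 8.14880685e-01 5.79626070e-01 7.72855965e-04] [ 0.79625314  0.49301232 -0.57601862  1.89380988  0.35062424  0.85212111
 -0.29306907]
bar px [ 148  131   25  115 1907] [ 0.42671812 -0.2186077   0.01759131]
((424.0798034667969, -222.2427978515625), (111.74307250976562, 16.035585403442383), 70.6012191772461)
```

View pics/w3.png

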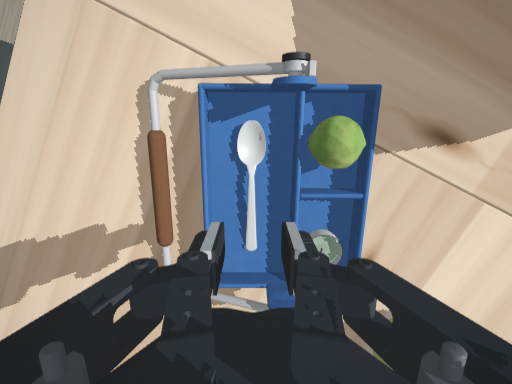

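The spoon lies flat and lengthwise in the compartment, from about (252,122) to (251,248). The bar is at about (0.4245, -0.222), which matches the model. Next I'll go and grip it.

Call:
servo_tool:
  motion:
    - [[0.4, -0.41, 0.14, 0, 0], [0.4, -0.41, 0.14, 0, 0], [0.4, -0.41, 0.14, 0, 0], [0.4, -0.41, 0.14, 0, 0], [0.4, -0.41, 0.14, 0, 0], [0.4, 0, 0, -0.5, 0], [0.4, 0, 0, -0.6, 0], [0.4, 0, 0, -0.6, 0], [0.4, 0, 0, -0.5, 0], [0.4, 0, 0, -0.3, 0], [0.4, 0, 0, -0.2, 0], [0.4, 0, 0, 0, 0], [0.4, 0, 0, 0, 0]]

```text
t: 10.8
eef_pos: [0.4238, -0.2214, 0.0316]
tool_rot: [0.0, 0.815, 0.58, 0.0]
contact_force: [-0.9, -0.4, -0.0]
gripper_width: 0.402
grasp_force: 0.0
```

Call:
servo_tool:
  motion:
    - [[0.4, 0, 0, -0.13, 0], [0.3, 0, 0, 0, 0], [0.2, 0, 0, 0, 0], [0, 0, 0, 0, 0], [0, 0, 0, 0, 0], [0, 0, 0, 0, 0], [0, 0, 0, 0, 0]]
  newtons: 25

```text
t: 11.5
eef_pos: [0.4238, -0.2215, 0.0264]
tool_rot: [0.0, 0.815, 0.58, 0.0]
contact_force: [-0.8, -0.9, 4.4]
gripper_width: 0.174
grasp_force: 24.7
```

```bash
python3 - <<'E'
import numpy as np
y=-.337; p0=None
for i,t in enumerate(np.linspace(0,1.92,17)):
    a=t-.35; x=-.125*np.cos(a); z=.055+.125*np.sin(a)
    p=np.array([x*np.cos(y),x*np.sin(y),z])
    if p0 is not None: print(round(t,2),((p-p0)/.04).round(3), p.round(4))
    p0=p
E
```

```text
0.12 [-0.101  0.035  0.359] [-0.1149  0.0402  0.0265]
0.24 [-0.06   0.021  0.369] [-0.1173  0.0411  0.0413]
0.36 [-0.018  0.006  0.374] [-0.118   0.0413  0.0562]
0.48 [ 0.025 -0.009  0.374] [-0.117   0.041   0.0712]
0.6 [ 0.067 -0.023  0.368] [-0.1143  0.04    0.0859]
0.72 [ 0.108 -0.038  0.357] [-0.11    0.0385  0.1002]
0.84 [ 0.147 -0.052  0.341] [-0.1041  0.0365  0.1138]
0.96 [ 0.185 -0.065  0.32 ] [-0.0967  0.0339  0.1266]
1.08 [ 0.22  -0.077  0.294] [-0.0879  0.0308  0.1384]
1.2 [ 0.251 -0.088  0.264] [-0.0779  0.0273  0.1489]
1.32 [ 0.279 -0.098  0.23 ] [-0.0667  0.0234  0.1581]
1.44 [ 0.303 -0.106  0.193] [-0.0546  0.0191  0.1658]
1.56 [ 0.323 -0.113  0.153] [-0.0416  0.0146  0.172 ]
1.68 [ 0.338 -0.118  0.111] [-0.0281  0.0099  0.1764]
1.8 [ 0.348 -0.122  0.067] [-0.0142  0.005   0.1791]
1.92 [ 0.353 -0.124  0.023] [-1.0e-04  0.0e+00  1.8e-01]
```

Call:
servo_tool:
  motion:
    - [[0, -0.05, 0.017, 0.18, 0], [0, -0.05, 0.017, 0.18, 0], [0, -0.03, 0.011, 0.184, 0], [0, -0.03, 0.011, 0.184, 0], [0, -0.009, 0.003, 0.187, 0], [0, -0.009, 0.003, 0.187, 0], [0, 0.012, -0.004, 0.187, 0], [0, 0.012, -0.004, 0.187, 0]]

```text
t: 12.3
eef_pos: [0.4172, -0.2192, 0.0857]
tool_rot: [-0.0, 0.815, 0.58, -0.0]
contact_force: [4.8, -2.3, -5.7]
gripper_width: 0.167
grasp_force: 24.4
```

Call:
servo_tool:
  motion:
    - [[0, 0.033, -0.012, 0.184, 0], [0, 0.033, -0.012, 0.184, 0], [0, 0.054, -0.019, 0.178, 0], [0, 0.054, -0.019, 0.178, 0], [0, 0.074, -0.026, 0.17, 0], [0, 0.074, -0.026, 0.17, 0], [0, 0.092, -0.032, 0.16, 0], [0, 0.092, -0.032, 0.16, 0]]

```text
t: 13.1
eef_pos: [0.4341, -0.2253, 0.1398]
tool_rot: [-0.003, 0.815, 0.58, -0.003]
contact_force: [-9.7, 3.4, -0.6]
gripper_width: 0.17
grasp_force: 24.4
```

Call:
servo_tool:
  motion:
    - [[0, 0.11, -0.038, 0.147, 0], [0, 0.11, -0.038, 0.147, 0], [0, 0.126, -0.044, 0.132, 0], [0, 0.126, -0.044, 0.132, 0], [0, 0.14, -0.049, 0.115, 0], [0, 0.14, -0.049, 0.115, 0]]

```text
t: 13.7
eef_pos: [0.4636, -0.2355, 0.1719]
tool_rot: [-0.004, 0.815, 0.58, -0.004]
contact_force: [-15.2, 6.3, 13.2]
gripper_width: 0.166
grasp_force: 24.7
```

Call:
servo_tool:
  motion:
    - [[0, -0.05, 0.017, 0.08, 0], [0, 0, 0, 0, 0]]

```text
t: 13.9
eef_pos: [0.4661, -0.2363, 0.1759]
tool_rot: [0.001, 0.815, 0.58, 0.0]
contact_force: [-1.7, 0.4, -1.2]
gripper_width: 0.158
grasp_force: 24.9
```

```bash
python3 - <<'E'
from h import *
im,d,K=cam("top"); s,ds,Ks=cam("side"); w,_,_=cam("wrist")
a=cv2.resize(im[145:265,215:345],(390,360)); b=cv2.resize(s[170:270,180:300],(410,342))
o=np.zeros((600,800,3),np.uint8); o[:360,:390]=a; o[:342,390:]=b; o[360:,:320]=cv2.resize(w,(320,240)); cv2.imwrite("pics/m1.png",o[...,::-1])
P=cloud(K,d); hsv=cv2.cvtColor(im,cv2.COLOR_RGB2HSV)
roi=np.zeros(d.shape,bool); roi[160:265,230:340]=1
rim=roi&(hsv[...,0]>105)&(hsv[...,0]<125)&(hsv[...,1]>150)&(P[...,2]>.024)&(P[...,2]<.036)
p=P[rim][:,:2]-[.5345,-.2605]; y=-.337; R=np.array([[np.cos(y),np.sin(y)],[-np.sin(y),np.cos(y)]])
q=p@R.T*1000; print(rim.sum(),q.min(0),q.max(0)); print(bot.get_obs()["contact_force"])
E
```

```text
192 [-59.21110704 -92.92269635] [80.15879327 93.25266776]
[-3.26766372  0.55665507  0.50390122]
```

View pics/m1.png

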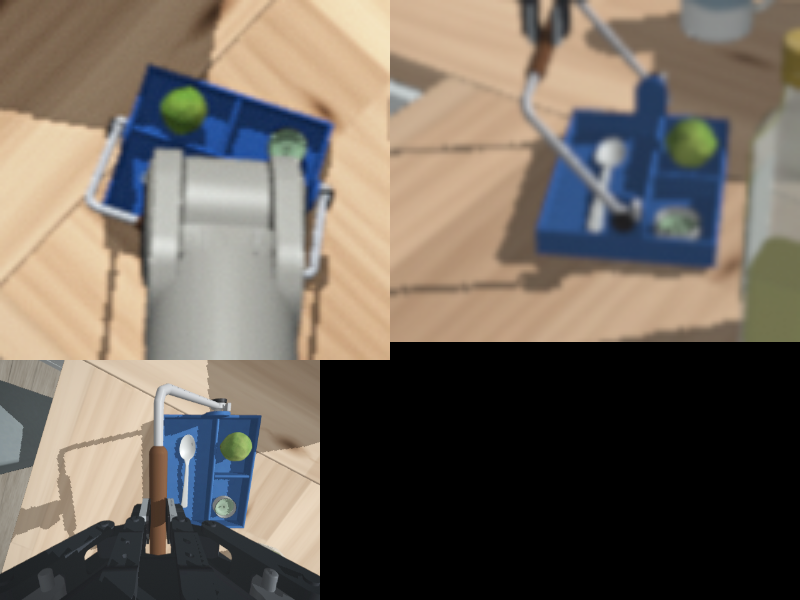

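The handle is up at about 1.3 rad, still gripped, and the spoon, lime and tealight are in place. I'll check whether the caddy has shifted, using the far rim edge.

```bash
cat > sh.py <<'E'
from h import *
def meas(im,d,K):
    P=cloud(K,d); hsv=cv2.cvtColor(im,cv2.COLOR_RGB2HSV)
    roi=np.zeros(d.shape,bool); roi[160:265,230:340]=1
    b=roi&(hsv[...,0]>105)&(hsv[...,0]<125)&(hsv[...,1]>150)
    q=[ray(K,u,v,.03)[:2]-[.5345,-.2605] for v,u in np.argwhere(b)]
    y=-.337; q=np.array(q)@np.array([[np.cos(y),-np.sin(y)],[np.sin(y),np.cos(y)]])*1000
    out=[]
    for lo in(-80,-50,0,50): # far (+x) wall edge by y-bins
        s=q[(q[:,1]>lo)&(q[:,1]<lo+30)]; out.append(np.sort(s[:,0])[-6:].mean().round(1))
    s=q[(q[:,0]>30)&(q[:,0]<65)]; out+= [np.sort(s[:,1])[-6:].mean().round(1),np.sort(s[:,1])[:6].mean().round(1)]
    return out
if __name__=="__main__":
    z=np.load("pics/top0.npz"); print(meas(z["im"],z["d"],(float(z["f"]),float(z["cx"]),float(z["cy"]),z["V"])))
    print(meas(*cam("top"))); o=bot.get_obs(); print(o["contact_force"],o["eef_pos"])
E
python3 sh.py
```

```text
[np.float64(71.0), np.float64(71.4), np.float64(71.3), np.float64(72.1), np.float64(91.7), np.float64(-91.7)]
[np.float64(77.8), np.float64(77.0), np.float64(77.7), np.float64(78.4), np.float64(92.3), np.float64(-92.1)]
[-3.76610603  0.70938144  0.67271036] [ 0.46553702 -0.23614196  0.17535178]
```

The caddy has moved about 6 mm, and the bar has slid down to the fingertips. I'll loosen the fingers, lower them over the bar, and push with the rear finger instead, which puts no squeeze load on the caddy.

Call:
servo_tool:
  motion:
    - [[0.19, 0.05, -0.017, -0.2, 0], [0.22, 0.05, -0.017, -0.2, 0], [0.24, 0, 0, 0, 0]]

```text
t: 14.4
eef_pos: [0.4665, -0.2364, 0.1576]
tool_rot: [-0.003, 0.815, 0.58, -0.002]
contact_force: [-8.6, 3.3, 4.1]
gripper_width: 0.24
grasp_force: 4.7
```

```bash
python3 - <<'E'
from h import *
import sh
w,_,_=cam("wrist"); cv2.imwrite("pics/w4.png",w[...,::-1])
print(sh.meas(*cam("top"))); o=bot.get_obs(); print(o["contact_force"],o["eef_pos"],o["gripper_width"])
E
```

```text
[np.float64(92.1), np.float64(91.9), np.float64(91.6), np.float64(92.7), np.float64(93.7), np.float64(-94.5)]
[-9.45006651  2.59086249  4.1337903 ] [ 0.46689666 -0.23652299  0.15811648] 0.23706366810732837
```

View pics/w4.png

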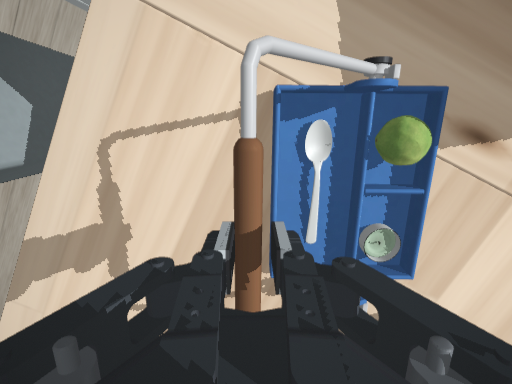

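```bash
cat > st.py <<'E'
from h import *
import sh
def state():
    o=bot.get_obs(); im,d,K=cam("wrist"); P=cloud(K,d); hsv=cv2.cvtColor(im,cv2.COLOR_RGB2HSV)
    m=((hsv[...,0]<15)&(hsv[...,1]>120)&(hsv[...,2]<130)&(P[...,2]>.03)).astype(np.uint8)
    m[:,:150]=0; m[:,400:]=0
    n,l,s,_=cv2.connectedComponentsWithStats(m); i=1+np.argmax(s[1:,4]); p=P[l==i]
    s_=np.array(sh.meas(*cam("top"))); dx=(s_[:4]-[71,71.4,71.3,72.1])
    y=-.337;X=np.array([np.cos(y),np.sin(y)]); C=np.array([.5345,-.2605])
    t=(o["eef_pos"][:2]-C)@X*1000-dx.mean()
    print("caddy shift",dx.round(1),(s_[4:]-[91.7,-91.7]).round(1)," bar top z",np.percentile(p[:,2],[50,90]).round(4),"bar rel x",((p[:,:2]-C)@X).mean()*1000-dx.mean(),len(p))
    print("tcp rel x",t.round(1),"z",o["eef_pos"][2].round(4),o["contact_force"].round(1),o["gripper_width"],o["tool_rot"].round(4),"t",o["t"])
if __name__=="__main__": state()
E
python3 st.py
```

```text
caddy shift [21.1 20.5 20.3 20.6] [ 2.  -2.8]  bar top z [0.1427 0.1437] bar rel x -95.86508423719687 2032
tcp rel x -92.4 z 0.1581 [-9.5  2.6  4.1] 0.23706366810732837 [-0.0026  0.8148  0.5798 -0.0022] t 14.5
```

The bar is at z≈0.136, only at the fingertips. It rolled about 8 mm per radian down the pads. From here the rear finger can push it horizontally so that it rises deeper between the pads. I'll do that slowly and watch the caddy.

Call:
servo_tool:
  motion:
    - [[0.24, 0.059, -0.021, 0, 0], [0.24, 0.059, -0.021, 0, 0], [0.24, 0.059, -0.021, 0, 0], [0.24, 0.059, -0.021, 0, 0]]

```text
t: 15.0
eef_pos: [0.4751, -0.2394, 0.1582]
tool_rot: [-0.004, 0.815, 0.58, -0.003]
contact_force: [-13.5, 4.4, 7.9]
gripper_width: 0.237
grasp_force: 7.3
```

```bash
python3 st.py
```

```text
caddy shift [29.8 28.9 29.6 29.4] [ 2.9 -4.3]  bar top z [0.1429 0.1438] bar rel x -95.97747828680487 1983
tcp rel x -92.4 z 0.1582 [-13.5   4.4   7.9] 0.23698379186130503 [-0.0037  0.8148  0.5797 -0.0033] t 15.0
```

The caddy slides instead of the handle turning, so I'm changing approach. I'll lower the handle gently, push the caddy back to where it stood, then lift by the 8 mm steel wire beside the wooden grip. That wire rolls far less in the pads. First I'll ease the handle down.

Call:
servo_tool:
  motion:
    - [[0.26, -0.144, 0.05, -0.27, 0], [0.26, -0.13, 0.045, -0.27, 0], [0.26, -0.113, 0.04, -0.27, 0], [0.26, -0.097, 0.034, -0.27, 0], [0.26, -0.078, 0.027, -0.27, 0], [0, 0, 0, 0, 0], [0, 0, 0, 0, 0], [0, 0, 0, 0, 0]]
  newtons: 25

```text
t: 15.9
eef_pos: [0.453, -0.2318, 0.1034]
tool_rot: [-0.003, 0.815, 0.58, -0.002]
contact_force: [-7.8, 3.2, -1.7]
gripper_width: 0.172
grasp_force: 27.0
```

```bash
python3 st.py
```

```text
caddy shift [34.4 34.6 34.4 34.8] [ 3.4 -4.3]  bar top z [0.0914 0.0924] bar rel x -121.89069553450545 949
tcp rel x -120.9 z 0.1034 [-7.8  3.2 -1.7] 0.17238620702244578 [-0.0033  0.8149  0.5797 -0.0024] t 15.9
```

Call:
servo_tool:
  motion:
    - [[0, -0.052, 0.018, -0.3, 0], [0, -0.026, 0.009, -0.3, 0], [0, 0, 0, -0.3, 0], [0, 0.031, -0.011, -0.3, 0], [0, 0.059, -0.021, -0.29, 0], [0, 0.085, -0.03, -0.22, 0], [0, 0, 0, 0, 0], [0.4, 0, 0, 0, 0], [0.4, 0, 0, 0, 0], [0.4, 0, 0, 0, 0], [0.4, 0, 0, 0.5, 0], [0.4, 0, 0, 1, 0], [0.4, 0, 0, 1, 0], [0.4, 0, 0, 0, 0]]

```text
t: 17.4
eef_pos: [0.4646, -0.2356, 0.1423]
tool_rot: [0.005, 0.815, 0.58, 0.003]
contact_force: [1.0, -0.4, -0.5]
gripper_width: 0.398
grasp_force: 0.0
```

```bash
sed -i 's/P\[...,2\]>.03)).astype/P[...,2]>.005)).astype/' st.py; python3 st.py; python3 - <<'E'
from h import *
im,d,K=cam("top"); w,_,_=cam("wrist")
a=cv2.resize(im[140:265,215:365],(420,350)); o=np.zeros((350,420+380,3),np.uint8); o[:,:420]=a; o[:285,420:]=cv2.resize(w,(380,285)); cv2.imwrite("pics/m2.png",o[...,::-1])
E
```

```text
caddy shift [37.2 37.4 37.2 37.4] [ 2.9 -4.2]  bar top z [0.0188 0.0198] bar rel x -119.86433215174823 679
tcp rel x -111.5 z 0.1423 [ 1.  -0.4 -0.5] 0.3979587945411374 [0.0047 0.8148 0.5797 0.0027] t 17.4
```

View pics/m2.png

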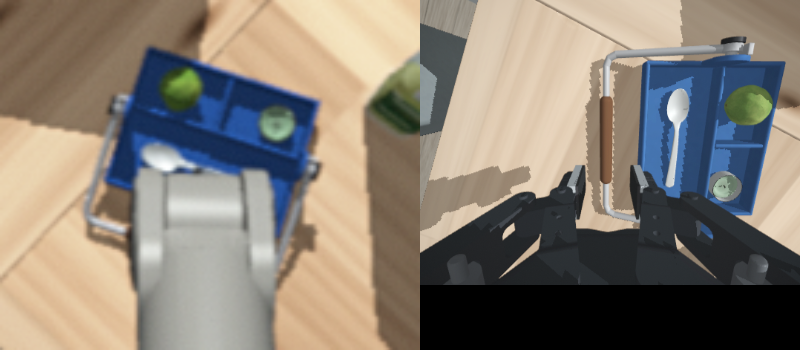

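The handle is folded and released again, and the contents are all in place. The caddy is 37 mm too far along its own +x. I'll push it back at the middle of its far wall with closed fingers.

Call:
servo_tool:
  motion:
    - [[0, 0.86, -0.3, 0.1, 0], [0, 0.86, -0.3, 0, 0], [0, 0.86, -0.3, 0, 0], [0, 0.86, -0.3, 0, 0], [0, 0.86, -0.3, 0, 0], [0, 0.86, -0.3, 0, 0], [0, 0, 0, -0.6, 0], [0, 0, 0, -0.7, 0], [0, 0, 0, -0.7, 0], [0, 0, 0, -0.5, 0], [0, 0, 0, -0.2, 0], [0, 0, 0, 0, 0], [0, 0, 0, 0, 0]]

```text
t: 18.9
eef_pos: [0.6677, -0.3066, 0.0338]
tool_rot: [0.001, 0.815, 0.58, 0.0]
contact_force: [0.3, 0.7, 0.7]
gripper_width: 0.002
grasp_force: 0.0
```

Call:
servo_tool:
  motion:
    - [[0, -0.14, 0.05, 0, 0], [0, -0.14, 0.05, 0, 0], [0, -0.14, 0.05, 0, 0], [0, 0, 0, 0, 0]]

```text
t: 19.3
eef_pos: [0.6508, -0.3008, 0.0341]
tool_rot: [0.001, 0.815, 0.58, 0.001]
contact_force: [3.2, -0.3, -0.0]
gripper_width: -0.006
grasp_force: 1.6
```

Call:
servo_tool:
  motion:
    - [[0, -0.118, 0.041, 0, 0], [0, -0.118, 0.041, 0, 0], [0, -0.118, 0.041, 0, 0], [0, -0.118, 0.041, 0, 0], [0, -0.118, 0.041, 0, 0], [0, -0.118, 0.041, 0, 0], [0, -0.118, 0.041, 0, 0], [0, 0, 0, 0, 0]]

```text
t: 20.1
eef_pos: [0.6188, -0.2895, 0.0342]
tool_rot: [0.002, 0.815, 0.58, 0.001]
contact_force: [4.7, -1.9, -0.4]
gripper_width: 0.001
grasp_force: 2.8
```

```bash
python3 - <<'E'
from h import *
import sh
print(sh.meas(*cam("top"))); o=bot.get_obs(); d=o["eef_pos"][:2]-[.5345,-.2605]; print(o["contact_force"],d@[.9438,-.3306],d@[.3306,.9438])
im,d,K=cam("wrist"); cv2.imwrite("pics/w5.png",im[...,::-1])
E
```

```text
[np.float64(nan), np.float64(-21.8), np.float64(69.7), np.float64(72.1), np.float64(91.8), np.float64(2.9)]
[ 4.35060638 -1.84507535  0.85230321] 0.08916568962959824 0.000476092652138406sh.py:10: RuntimeWarning: Mean of empty slice.
  s=q[(q[:,1]>lo)&(q[:,1]<lo+30)]; out.append(np.sort(s[:,0])[-6:].mean().round(1))
  ret = ret.dtype.type(ret / rcount)
```

Call:
servo_tool:
  motion:
    - [[0, 0.19, -0.066, 0, 0], [0, 0, 0, 0.7, 0], [0, 0, 0, 1, 0], [0, 0, 0, 1, 0], [0.3, -0.75, 0.56, 0, 0], [0.35, -0.75, 0.56, 0, 0], [0.35, -0.75, 0.56, 0, 0], [0.35, -0.75, 0.56, 0, 0], [0.35, -0.75, 0.56, 0, 0], [0.35, -0.75, 0.56, 0, 0], [0.35, 0, 0, 0, 0], [0.35, 0, 0, 0, 0]]

```text
t: 21.4
eef_pos: [0.4445, -0.1573, 0.1412]
tool_rot: [0.0, 0.815, 0.58, -0.0]
contact_force: [0.2, -0.0, -0.2]
gripper_width: 0.35
grasp_force: 0.0
```

```bash
python3 st.py; python3 - <<'E'
from h import *
o=bot.get_obs(); im,d,K=cam("wrist"); P=cloud(K,d); d_=o["eef_pos"][:2]-[.5345,-.2605]; print(o["eef_pos"],d_@[.9438,-.3306],d_@[.3306,.9438])
def proj(p): c=K[3][:3,:3]@p+K[3][:3,3]; return (int(K[1]+K[0]*c[0]/c[2]),int(K[2]+K[0]*c[1]/c[2]))
for a,b,z in((-.1174,.068,.012),(-.1174,.05,.012),(-.1174,.09,.012),(-.075,.095,.03),(0,.095,.071),(.075,.095,.03)):
    cv2.circle(im,proj(np.array([.5345+a*.9438+b*.3306,-.2605-a*.3306+b*.9438,z])),2,(255,0,0),-1)
cv2.imwrite("pics/w6.png",im[...,::-1])
E
```

```text
caddy shift [1.1 0.5 0.8 0.6] [0.1 0. ]  bar top z [0.0185 0.0197] bar rel x -116.97911887098962 1298
tcp rel x -119.9 z 0.1412 [ 0.2 -0.  -0.2] 0.34987154818727434 [ 2.000e-04  8.146e-01  5.800e-01 -4.000e-04] t 21.4
[ 0.44579387 -0.15788779  0.141177  ] -0.11764444460037911 0.06751915696715859
```

View pics/w6.png

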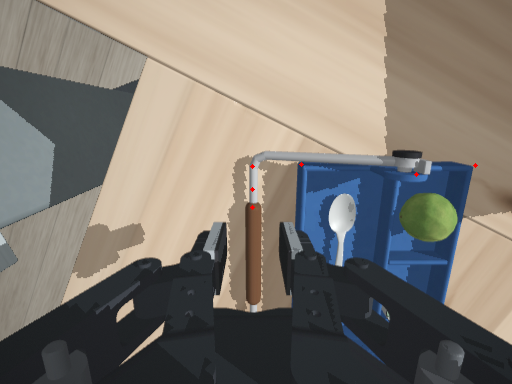

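The wrist view shows the bare wire at (253,165–205), matching the predicted points, and the caddy is back within 1 mm. Now I'll descend on the wire and grip it.

Call:
servo_tool:
  motion:
    - [[0.35, 0, 0, -0.6, 0], [0.35, 0, 0, -0.7, 0], [0.35, 0, 0, -0.7, 0], [0.35, 0, 0, -0.5, 0], [0.35, 0, 0, -0.3, 0], [0.2, 0, 0, 0, 0], [0, 0, 0, 0, 0], [0, 0, 0, 0, 0], [0, 0, 0, 0, 0], [0, 0, 0, 0, 0]]
  newtons: 30

```text
t: 22.55
eef_pos: [0.4459, -0.1575, 0.0297]
tool_rot: [0.001, 0.815, 0.58, 0.001]
contact_force: [1.9, -1.0, 1.4]
gripper_width: 0.073
grasp_force: 29.4
```

Call:
servo_tool:
  motion:
    - [[0.25, 0, 0, 0, 0], [0.25, 0, 0, 0, 0], [0.2, 0, 0, -0.12, 0], [0.1, 0, 0, 0, 0], [0, 0, 0, 0, 0], [0, 0, 0, 0, 0], [0, 0, 0, 0, 0]]
  newtons: 30

```text
t: 23.25
eef_pos: [0.4455, -0.1576, 0.0243]
tool_rot: [0.001, 0.815, 0.58, 0.0]
contact_force: [3.5, -3.8, 0.7]
gripper_width: 0.075
grasp_force: 29.3
```

```bash
python3 - <<'E'
import numpy as np
h=.06; p0=None
for i in range(33):
    t=i*h; a=t-.35; x=-125*np.cos(a); z=125*np.sin(a)+4*min(t,1.25)
    if p0: dx=x-p0[0]; print(i,round(t,2),round(dx*.9438/40,3),round(-dx*.3306/40,3),round((z-p0[1])/40,3), "cum",round(x+117.4,1),round(z+42.9,1))
    p0=(x,z)
E
```

```text
1 0.06 -0.056 0.019 0.184 cum -2.4 7.4
2 0.12 -0.045 0.016 0.187 cum -4.3 14.9
3 0.18 -0.035 0.012 0.19 cum -5.8 22.5
4 0.24 -0.025 0.009 0.192 cum -6.8 30.1
5 0.3 -0.014 0.005 0.193 cum -7.4 37.9
6 0.36 -0.004 0.001 0.193 cum -7.6 45.6
7 0.42 0.007 -0.002 0.193 cum -7.3 53.3
8 0.48 0.018 -0.006 0.193 cum -6.5 61.0
9 0.54 0.028 -0.01 0.191 cum -5.4 68.7
10 0.6 0.039 -0.014 0.189 cum -3.7 76.2
11 0.66 0.049 -0.017 0.186 cum -1.6 83.7
12 0.72 0.059 -0.021 0.183 cum 0.9 91.0
13 0.78 0.069 -0.024 0.179 cum 3.8 98.1
14 0.84 0.079 -0.028 0.174 cum 7.1 105.1
15 0.9 0.088 -0.031 0.169 cum 10.8 111.8
16 0.96 0.097 -0.034 0.163 cum 14.9 118.3
17 1.02 0.106 -0.037 0.156 cum 19.4 124.6
18 1.08 0.114 -0.04 0.149 cum 24.3 130.6
19 1.14 0.122 -0.043 0.142 cum 29.4 136.3
20 1.2 0.129 -0.045 0.134 cum 34.9 141.6
21 1.26 0.136 -0.048 0.124 cum 40.7 146.6
22 1.32 0.143 -0.05 0.111 cum 46.7 151.0
23 1.38 0.149 -0.052 0.101 cum 53.0 155.1
24 1.44 0.154 -0.054 0.092 cum 59.6 158.7
25 1.5 0.159 -0.056 0.082 cum 66.3 162.0
26 1.56 0.164 -0.057 0.071 cum 73.3 164.9
27 1.62 0.167 -0.059 0.061 cum 80.4 167.3
28 1.68 0.17 -0.06 0.05 cum 87.6 169.3
29 1.74 0.173 -0.061 0.039 cum 94.9 170.9
30 1.8 0.175 -0.061 0.028 cum 102.3 172.0
31 1.86 0.176 -0.062 0.017 cum 109.8 172.7
32 1.92 0.177 -0.062 0.006 cum 117.3 172.9
```

Call:
servo_tool:
  motion:
    - [[0, -0.056, 0.019, 0.184, 0], [0, -0.045, 0.016, 0.187, 0], [0, -0.035, 0.012, 0.19, 0], [0, -0.025, 0.009, 0.192, 0], [0, -0.014, 0.005, 0.193, 0], [0, -0.004, 0.001, 0.193, 0], [0, 0.007, -0.002, 0.193, 0], [0, 0.018, -0.006, 0.193, 0], [0, 0, 0, 0, 0]]

```text
t: 24.15
eef_pos: [0.4391, -0.1555, 0.0856]
tool_rot: [0.001, 0.815, 0.58, 0.0]
contact_force: [5.2, -3.2, -4.2]
gripper_width: 0.076
grasp_force: 29.5
```

```bash
python3 st.py
```

```text
caddy shift [ 0.  -0.9 -0.8 -1.7] [0.9 0.7]  bar top z [0.0815 0.0825] bar rel x -123.71672796487118 657
tcp rel x -123.9 z 0.0856 [ 5.2 -3.2 -4.2] 0.07609027908472211 [7.000e-04 8.149e-01 5.796e-01 4.000e-04] t 24.15
```

Call:
servo_tool:
  motion:
    - [[0, 0.032, -0.011, 0.187, 0], [0, 0.042, -0.015, 0.184, 0], [0, 0.052, -0.018, 0.181, 0], [0, 0.062, -0.022, 0.178, 0], [0, 0.072, -0.025, 0.174, 0], [0, 0.082, -0.029, 0.169, 0], [0, 0, 0, 0, 0]]

```text
t: 24.95
eef_pos: [0.4519, -0.1599, 0.1282]
tool_rot: [-0.0, 0.815, 0.58, -0.0]
contact_force: [1.3, -2.5, -4.1]
gripper_width: 0.078
grasp_force: 29.3
```

```bash
python3 st.py
```

```text
caddy shift [-0.9 -1.5 -1.7 -2. ] [0.9 1.2]  bar top z [0.1228 0.1238] bar rel x -109.9177646285964 579
tcp rel x -109.7 z 0.1282 [ 1.3 -2.5 -4.1] 0.07797890160133708 [-3.000e-04  8.149e-01  5.797e-01 -5.000e-04] t 24.95
```

Call:
servo_tool:
  motion:
    - [[0, 0.09, -0.032, 0.165, 0], [0, 0.099, -0.035, 0.159, 0], [0, 0.108, -0.038, 0.152, 0], [0, 0.116, -0.041, 0.145, 0], [0, 0.124, -0.043, 0.138, 0], [0, 0.131, -0.046, 0.13, 0], [0, 0, 0, 0, 0]]

```text
t: 25.75
eef_pos: [0.4795, -0.1692, 0.1645]
tool_rot: [0.0, 0.815, 0.58, -0.0]
contact_force: [-4.5, 0.8, 2.6]
gripper_width: 0.08
grasp_force: 29.7
```

```bash
python3 st.py
```

```text
caddy shift [-0.9 -1.8 -2.  -2.5] [0.9 1.2]  bar top z [0.1579 0.1589] bar rel x -79.98821602498657 635
tcp rel x -80.3 z 0.1645 [-4.5  0.8  2.6] 0.07968475228116159 [ 1.000e-04  8.149e-01  5.797e-01 -1.000e-04] t 25.75
```

Call:
servo_tool:
  motion:
    - [[0, 0.137, -0.048, 0.123, 0], [0, 0.144, -0.05, 0.115, 0], [0, 0.15, -0.052, 0.106, 0], [0, 0.155, -0.054, 0.096, 0], [0, 0.16, -0.056, 0.086, 0], [0, 0, 0, 0, 0]]

```text
t: 26.45
eef_pos: [0.511, -0.18, 0.1856]
tool_rot: [0.001, 0.815, 0.58, 0.001]
contact_force: [-1.6, 0.2, 3.7]
gripper_width: 0.08
grasp_force: 29.7
```

```bash
python3 st.py
```

```text
caddy shift [-0.9 -1.8 -1.7 -4.3] [-43.8   1.2]  bar top z [0.1777 0.1787] bar rel x -46.2760354682081 674
tcp rel x -46.6 z 0.1856 [-1.6  0.2  3.7] 0.0798528245456474 [0.0011 0.8149 0.5797 0.0013] t 26.45
```

Call:
servo_tool:
  motion:
    - [[0, 0.163, -0.057, 0.075, 0], [0, 0.167, -0.058, 0.063, 0], [0, 0.17, -0.06, 0.052, 0], [0, 0.173, -0.061, 0.041, 0], [0, 0.175, -0.061, 0.03, 0], [0, 0, 0, 0, 0]]

```text
t: 27.15
eef_pos: [0.5443, -0.1915, 0.1951]
tool_rot: [0.0, 0.815, 0.58, 0.001]
contact_force: [1.8, 2.7, -0.9]
gripper_width: 0.076
grasp_force: 29.5
```

```bash
python3 st.py
```

```text
caddy shift [-0.9 -1.8 -5.4  nan] [-89.7   1.2]  bar top z [0.1861 0.1871] bar rel x nan 646
tcp rel x nan z 0.1951 [ 1.8  2.7 -0.9] 0.07590195869544832 [3.000e-04 8.148e-01 5.798e-01 9.000e-04] t 27.15sh.py:10: RuntimeWarning: Mean of empty slice.
  s=q[(q[:,1]>lo)&(q[:,1]<lo+30)]; out.append(np.sort(s[:,0])[-6:].mean().round(1))
  ret = ret.dtype.type(ret / rcount)
```

Call:
servo_tool:
  motion:
    - [[0, 0.11, -0.039, 0.012, 0], [0, 0.11, -0.039, 0.004, 0], [0, 0, 0, 0, 0], [0.15, 0, 0, 0, 0], [0.3, 0, 0, 0, 0], [0.4, 0, 0, 0, 0], [0.4, 0, 0, 0, 0]]

```text
t: 27.95
eef_pos: [0.5513, -0.1954, 0.1957]
tool_rot: [0.0, 0.815, 0.579, -0.0]
contact_force: [0.6, -0.7, -0.0]
gripper_width: 0.396
grasp_force: 0.0
```

Call:
servo_tool:
  motion:
    - [[0.4, 0, 0, 0.2, 0], [0.4, 0, 0, 0.5, 0], [0.4, 0, 0, 1, 0], [0.4, 0, 0, 1, 0], [0.4, -0.5, 0.8, 0, 0], [0.4, -0.5, 0.8, 0, 0], [0.4, -0.5, 0.8, 0, 0], [0.4, -0.5, 0.8, 0, 0], [0.4, -0.5, 0.8, 0, 0], [0.4, 0, 0.8, 0, 0], [0.4, 0, 0.8, 0, 0], [0.4, 0, 0, 0, 0], [0.4, 0, 0, 0, 0]]

```text
t: 29.25
eef_pos: [0.4516, 0.0298, 0.3042]
tool_rot: [0.001, 0.814, 0.58, 0.0]
contact_force: [-0.1, -0.8, 0.6]
gripper_width: 0.401
grasp_force: 0.0
```

```bash
python3 - <<'E'
from h import *
import sh
im,d,K=cam("top"); print("caddy",sh.meas(im,d,K)); P=cloud(K,d); hsv=cv2.cvtColor(im,cv2.COLOR_RGB2HSV)
R=np.array([[.9438,.3306],[-.3306,.9438]]); C=np.array([.5345,-.2605])
roi=np.zeros(d.shape,bool); roi[150:265,225:345]=1
m=roi&(hsv[...,0]<15)&(hsv[...,1]>120)&(hsv[...,2]<140)&(P[...,2]>.06)&(P[...,2]<.25)
q=(P[m][:,:2]-C)@R*1000; print("bar",m.sum(),q.mean(0),np.ptp(q,axis=0),np.percentile(P[m][:,2],[10,50,90]))
g=roi&(hsv[...,0]>30)&(hsv[...,0]<75)&(hsv[...,1]>50); n,l,s,c=cv2.connectedComponentsWithStats(g.astype(np.uint8))
for i in range(1,n):
    if s[i,4]>25: print("green",s[i,4],((np.median(P[l==i][:,:2],0)-C)@R*1000).round(1),np.median(P[l==i][:,2]).round(3))
sp=roi&(hsv[...,1]<80)&(hsv[...,2]>130)&(P[...,2]>.004)&(P[...,2]<.026)
Q=(np.array([P[...,:2]-C])[0]@R)*1000; sp&=(abs(Q[...,0]+31)<36)&(abs(Q[...,1])<88)
print("spoon",sp.sum(),Q[sp].min(0),Q[sp].max(0),np.percentile(P[sp][:,2],[5,50,95]) )
z0=np.load("pics/top0.npz")["im"]
for nme,(u,v) in dict(bottle=(378,162),jar=(121,163),mug=(184,147),apple=(392,217)).items(): print(nme,np.abs(im[v-12:v+12,u-12:u+12].astype(int)-z0[v-12:v+12,u-12:u+12]).mean().round(2))
print(bot.get_obs()["t"],bot.get_obs()["eef_pos"],bot.get_obs()["contact_force"])
E
```

```text
caddy [np.float64(70.1), np.float64(69.6), np.float64(69.6), np.float64(69.6), np.float64(92.7), np.float64(-90.5)]
bar 194 [-1.77927462  2.35641504] [ 12.8543328  106.18093811] [0.18493127 0.18768081 0.19021148]
green 172 [40.8 49.3] 0.047
green 47 [ 40.9 -52.7] 0.017
spoon 209 [-47.32751638 -64.21286349] [-19.84562304  66.77184131] [0.00770181 0.01341761 0.02081157]
bottle 4.58
jar 3.73
mug 3.38
apple 4.34
29.3 [0.45159388 0.02880799 0.30394192] [-0.50860062 -0.17259814 -0.28968442]
```

```bash
python3 -c "
from station import bot
print(bot.hand_in())"
```

```text
the job is handed in; nothing more can be done
None
```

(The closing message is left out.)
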